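Hold a rail carrier against the sprung stop

TASK

Pick up the longer of the two aluminium rail carriers and set it down astride the raised optical rail, clear of the sprung stop; then slide it along the rail into the stop and press with a steady force of about 10 N (never above 20 N). Keep that push up for at least three seconds and finish the program while still holding the carrier pressed there, seated level on the rail, so that a colleague can tighten its clamp screw. Leave everything else on the bench where it is.

Things in the scene. Friction and masses are not known exactly. Their poses are not given: they have to be found in the camera images.
- long_carrier: Longer of two aluminium rail carriers, loose on the bench: block 46 wide (x), 60 long (y), 32 high, 0.15 to 0.3 kg, flat sides and ends. A groove 28 wide, 8 deep runs along y through its underside between two skirts 9 wide, on which it stands. Origin: centre of its underside, level with the skirt bottoms; z up. Same either way round.
- rail: Raised aluminium optical rail fixed to the bench on two dark feet; place and yaw vary. Origin: on the bench under the rail, z up; it runs along y, from -120 to +135. Below the 14 deep top flange are a 12 wide web and a 30 wide bottom flange (its top 44 above the bench); feet 70 wide. At y 110 to 130 a dark housing, 115 high, carries the sprung stop.
- rail_top (a point): Point on the flat top of the rail, straight above the rail origin, 75 above the bench; same axes. The top is 22 wide (x) and free from y -120 to the stop. A carrier astride it has the rail in its groove (3 play each side), its y along the rail and its origin 8 below this top, 67 above the bench.
- stop: Sprung stop: upright steel plate 40 wide, 8 thick, 28 high (77 to 105 above the bench) on a rod through the housing. Origin: centre of its pressing face, which looks to -y of the rail; axes as the rail. At rest at rail y = +60. Yields only to +y, 0.55 N per mm without preload (10 N at 18 mm), hard end at 36 mm, springs back. A 60 long carrier meets it at rail y = 30.
- short_carrier: Bystander: the shorter aluminium rail carrier (not to be used), 46 wide (x) x 34 long (y) x 32 high, otherwise like the long one; origin: centre of its underside.
- objective: Bystander: microscope objective standing upright, steel with a brass band, 30 in diameter, 42 high; origin: centre of its underside.
- oil_bottle: Bystander: small amber bottle with a black cap, 36 in diameter, 75 high, on the bench; origin: centre of its underside.
- petri_dish: Bystander: flat clear dish, 90 in diameter, 16 high, to the left of the rail; origin: centre of its underside.
- driver: Bystander: screwdriver with a grey handle, 170 long, lying at the far side of the bench; origin under its middle.
- slide_box: Bystander: flat closed grey box, 60 x 90 x 26 high, on the bench; origin: centre of its underside.
- screw_tray: Bystander: open white tray with compartments, 80 x 100 x 22 high, on the bench; origin: centre of its underside.
Mind the look-alikes: they are no part of the job. What is shaped like the long_carrier but green is not meant.

How it is judged:
By the outcome, as a careful person would: the job done as asked, in the order asked, and still so for the second after the job is handed in, while the arm keeps its last pose, push and grip.
It also fails if it takes over 48 s, if anything falls off the work surface, if the arm or the gripper's body presses on something with over 40 N, if the wrist force passes 120 N, or if a joint passes its speed limit or range.

ROBOT

A 6-joint arm with a two-finger parallel gripper is mounted at the origin on the work surface. World frame = base frame: x ahead of the robot, y to its left, z up, the work surface at z = 0. Lengths are in m, angles in rad, forces in N, time in s.
With the tool pointing down it reaches from about 0.25 to 0.8 m from the base axis. Payload 3.9 kg.
Tool frame: the origin (TCP) lies on the centre line of the jaws, within the pads' length; the fingertips stand 8 mm ahead of it and the grasp point (between the pads) lies 11 mm behind it (nose_length is the distance from the TCP to the fingertips, in m); z points along the fingers, y is the line along which they close (so a half turn about z gives the same grasp; the last joint's range is limited). The gripper opens to 85 mm and grips with 20 to 120 N. Pads are 22 mm wide; open, the fingers measure 114 mm over their backs; the gripper's body (76 mm by 85 mm) begins 54 mm behind the grasp point. The pads swing forward as they close: fully open they stand 13 mm farther back than shut.
Start: joints at [-1.166, 0.26, -0.138, 1.173, 0, 1.571], TCP at [0.207, -0.483, 0.239] pointing down, gripper open.
Joint ranges: [-2.78, 2.78], [-0.83, 1.72], [-1.28, 1.37], [-1.9, 2.12], [-1.57, 1.48], [-3.14, 3.14]. Speed limits (rad/s): [2.57, 2.57, 3.14, 3.14, 3.14, 3.14].

INTERFACE

Orientations are given as [roll, pitch, yaw] about the fixed x, y, z axes, in that order (R = Rz(yaw) Ry(pitch) Rx(roll)).
In Python, from bench import observe, get_image, sign_off, nose_length gives the robot as it stands. The module is installed in compiled form; this text tells all that it offers.
- The arm moves only by the tool drive_tool, never from a script. Its argument "deltas" is a list of rows, each a list of 3 entries, a list of its own where there are three numbers: the turn, a rotation vector about the world's x, y, z in rad, then the shift along the world's x, y, z in mm, then the opening, from 0 (shut) to 1 (fully open). A call has 1 to 5 rows; each row shifts and turns the commanded pose from where the row before left it; what a row does not reach is not made up. A row lasts 1/12 s, in which the tool goes at most 41.7 mm and 7.16 degrees, less where a joint would pass 70% of its speed; a pose out of reach is approached as far as the arm can. A call with a gripper value outside its range is refused whole. The fingers move at their own pace and stop on an object; the grip force is fixed at half the most. Time passes only in rows, so rows that do not move let the fingers close. It gives the time, the measured TCP pose, the force, the opening and the grip force at its end, in the units of the state.
- observe(): the state, without advancing time (a new reading comes with each control period).
- get_image(name): name is "scene" or "top" or "wrist"; returns a dict with "color" (400x640x3 uint8, blue, green, red), "z_map" (400x640 float32, m along the optical axis (not along the pixel's ray), 0 where there is no reading), "fx", "fy", "cx", "cy" (pixels), "dist" ([k1, k2, p1, p2, k3] as OpenCV has them; the pictures are not rectified), "rvec" (rotation vector, rad) and "tvec" (3), from world to camera coordinates, as OpenCV has them. Camera axes: x right, y down, z forward; pixel columns grow to the right and rows downward; lengths in m; the calibration is good to about 2 mm. A picture is of the moment at which its call begins.
- sign_off(): hands the job in; it is judged then, once.
The state is a dict: "time": time; "q": joint angles; "qvel": joint speeds; "joint_torque": joint torques, N m; "position": TCP position; "eef_rot": TCP orientation; "ft_force": force on the tool from outside, world axes, zero at the start; "torque": the same for the moment, N m; "gripper_width": finger opening in m; "gripper_force": force on a finger pad.
Only numpy, scipy, OpenCV 4.12 (cv2) and the standard library are available. Lean on these libraries where they do the work, as an engineer would, in place of code of your own. Each camera call takes 0.05 s, during which the arm holds its last target. There are 200 camera calls.

## Working session

There is one attempt and no reset: what is moved stays moved. The work goes in short steps, Python scripts to look and compute and a tool call to move; the robot and the scene stay as the last step left them, time stands still between calls to the robot, and variables do not carry over. Pictures are saved under pics/ and viewed, at most 10 in all, crops included, and the job is handed in when it is done.

Besides the shell and the picture viewer there is one more tool, called after "Emit:" as name(argument=value, ...), one argument or row to a line, values as JSON. drive_tool: Moves the arm, as the interface text tells. Its arguments: {"type":"object","properties":{"deltas":{"type":"array"}},"required":["deltas"]}

```bash
mkdir -p pics; cat > h.py <<'E'
import numpy as np, cv2
from bench import *
def grab(n):
    d=get_image(n); d['K']=np.array([[d['fx'],0,d['cx']],[0,d['fy'],d['cy']],[0,0,1]]); d['D']=np.array(d['dist'],float)
    d['R']=cv2.Rodrigues(np.array(d['rvec'],float))[0]; d['t']=np.array(d['tvec'],float).ravel(); return d
def onplane(d,px,z):
    p=cv2.undistortPoints(np.array(px,float).reshape(-1,1,2),d['K'],d['D']).reshape(-1,2)
    r=np.c_[p,np.ones(len(p))]@d['R']; c=-d['R'].T@d['t']
    return c+r*((z-c[2])/r[:,2])[:,None]
def cloud(d):
    H,W=d['z_map'].shape; v,u=np.mgrid[:H,:W]
    p=cv2.undistortPoints(np.stack([u,v],-1).reshape(-1,1,2).astype(float),d['K'],d['D']).reshape(-1,2)
    z=d['z_map'].reshape(-1,1); P=(np.c_[p,np.ones(len(p))]*z-d['t'])@d['R']
    P[z[:,0]==0]=np.nan; return P.reshape(H,W,3)
E
python3 - <<'E'
from h import *
for n in("scene","top"):
    d=grab(n); cv2.imwrite(f"pics/{n}.png",d['color']); print(n,-d['R'].T@d['t'],d['fx'],(d['z_map']>0).mean())
o=observe(); print(o); print(nose_length)
E
```

```text
scene [ 1.20939548 -0.43539544  0.65380563] 369.84951476432303 0.995984375
top [0.46458605 0.01702045 1.45011766] 397.76602287794594 0.9959609375
{'time': 0.1, 'q': array([-1.16599230e+00,  2.60584454e-01, -1.39259692e-01,  1.17268511e+00,
       -2.11567384e-05,  1.57081559e+00]), 'qvel': array([-0.00207774, -0.00091721,  0.00354979,  0.00034714, -0.00062523,
        0.0004473 ]), 'joint_torque': array([ 7.92909377e-04, -4.06508303e+01,  2.54527473e+01,  1.01015510e-02,
       -3.56792987e-05,  1.38490827e-05]), 'position': array([ 0.20652193, -0.48201811,  0.23855845]), 'eef_rot': array([-3.13985972e+00,  2.11900885e-05,  4.04784802e-01]), 'ft_force': array([ 0.76613827, -0.7534419 ,  0.96778095]), 'torque': array([-0.05207302,  0.00044405, -0.00600029]), 'gripper_force': 0.0, 'gripper_width': 0.08563370333388245}
0.008
```

View pics/top.png

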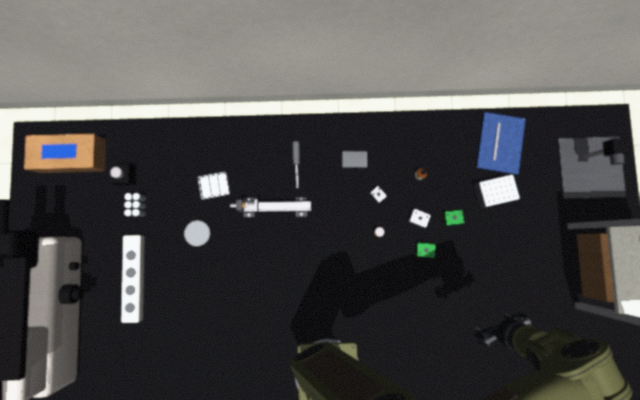

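View pics/scene.png

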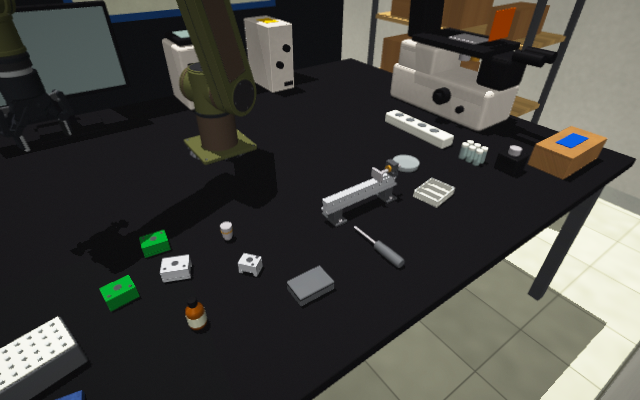

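The candidates in the top view are the aluminium block at (420,218), the smaller one at (378,194), and green ones at (455,217) and (427,250). By description the long carrier is the one at (420,218), which is also (175,268) in the scene view. The rail runs from (232,206) to (310,206), with its stop at the left end near (250,204).

```bash
python3 - <<'E'
from h import *
d=grab("top"); hsv=cv2.cvtColor(d['color'],cv2.COLOR_BGR2HSV); P=cloud(d)
m=((hsv[...,1]<70)&(hsv[...,2]>120)).astype(np.uint8)
for nm,(x0,y0,x1,y1),z in[("long",(405,205,436,232),.032),("short",(366,182,392,206),.032),("rail",(255,190,325,222),.075)]:
    s=np.zeros_like(m); s[y0:y1,x0:x1]=m[y0:y1,x0:x1]
    c=max(cv2.findContours(s,0,2)[0],key=cv2.contourArea)
    w=onplane(d,c.reshape(-1,2),z)[:,:2].astype(np.float32)*1000
    print(nm,cv2.minAreaRect(w),np.nanmedian(P[s>0][:,2]))
d=grab("scene"); P=cloud(d)
a=d['color'][180:380,80:280]; cv2.imwrite("pics/c1.png",cv2.resize(a,(560,560),interpolation=cv2.INTER_CUBIC))
# rail cloud
Q=P[130:240,300:420].reshape(-1,3); Q=Q[(Q[:,2]>.07)&(Q[:,2]<.08)]
print(len(Q),cv2.minAreaRect((Q[:,:2]*1000).astype(np.float32)))
E
```

```text
long ((530.6226196289062, -342.9329833984375), (64.67152404785156, 51.3663215637207), 66.3891372680664) 0.03218953534207665
short ((620.0924682617188, -199.63790893554688), (49.61430740356445, 38.93522644042969), 36.973297119140625) 0.03159253035842548
rail ((578.4979858398438, 141.18051147460938), (192.68170166015625, 49.95112991333008), 86.21330261230469) 0.07386198207547955
405 ((588.9921875, 168.27603149414062), (248.70204162597656, 38.036705017089844), 86.94391632080078)
```

View pics/c1.png

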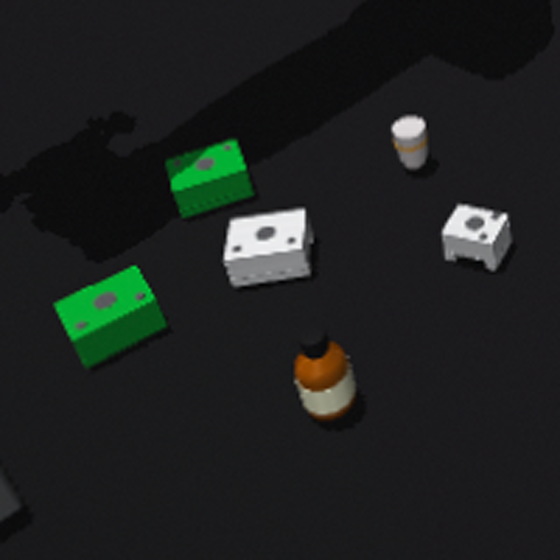

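Of the look-alikes, the green blocks and the smaller aluminium block with the narrower body are rejected. The crop shows the long aluminium carrier at crop (266,245), size about 60x46, axis at about 66° from world x. Moving above it.

Emit:
drive_tool(
  deltas=[
    [[0, 0, 0.075], [32, 14, -3], 1],
    [[0, 0, 0.075], [32, 14, -3], 1],
    [[0, 0, 0.075], [32, 14, -3], 1],
    [[0, 0, 0.075], [32, 14, -3], 1],
    [[0, 0, 0.075], [32, 14, -3], 1],
  ],
)

```text
time: 0.62
position: [0.3679, -0.4117, 0.224]
eef_rot: [-3.141, 0.0, 0.783]
ft_force: [0.4, -0.7, -0.5]
gripper_width: 0.085
gripper_force: 0.0
```

Emit:
drive_tool(
  deltas=[
    [[0, 0, 0.075], [32, 14, -3], 1],
    [[0, 0, 0.075], [32, 14, -3], 1],
    [[0, 0, 0.075], [32, 14, -3], 1],
    [[0, 0, 0.075], [32, 14, -3], 1],
    [[0, 0, 0.075], [32, 14, -3], 1],
  ],
)

```text
time: 1.03
position: [0.5281, -0.3415, 0.2089]
eef_rot: [-3.141, 0.0, 1.159]
ft_force: [0.4, -0.0, 0.4]
gripper_width: 0.0852
gripper_force: 0.0
```

Emit:
drive_tool(
  deltas=[
    [[0, 0, 0], [0, 0, 0], 1],
    [[0, 0, 0], [0, 0, 0], 1],
    [[0, 0, 0], [0, 0, 0], 1],
  ],
)

```text
time: 1.28
position: [0.5262, -0.3424, 0.2088]
eef_rot: [-3.14, 0.0, 1.155]
ft_force: [-0.8, 0.1, 0.5]
gripper_width: 0.0854
gripper_force: 0.0
```

```bash
cat > w.py <<'E'
from h import *
d=grab("wrist"); cv2.imwrite("pics/w1.png",d['color']); P=cloud(d); o=observe(); print(o['position'],o['eef_rot'],o['q'])
z=P[...,2]; s=((z>.029)&(z<.035)).astype(np.uint8)
hsv=cv2.cvtColor(d['color'],cv2.COLOR_BGR2HSV); s[hsv[...,1]>90]=0
s=cv2.morphologyEx(s,cv2.MORPH_CLOSE,np.ones((5,5)))
for c in cv2.findContours(s,0,2)[0]:
    if cv2.contourArea(c)<400: continue
    w=onplane(d,c.reshape(-1,2),.032)[:,:2].astype(np.float32)*1000
    print(cv2.boundingRect(c),cv2.minAreaRect(w))
E
python3 w.py
```

```text
[ 0.52579664 -0.34274184  0.20910169] [-3.14040808e+00  2.53930493e-04  1.15375648e+00] [-5.77457437e-01  4.50939856e-01  7.23941111e-02  1.19337939e+00
 -4.39882864e-04  1.41037913e+00]
(303, 144, 44, 56) ((532.7490844726562, -343.8252868652344), (59.50240707397461, 45.47995376586914), 67.43115997314453)
(324, 0, 46, 29) ((614.6298217773438, -206.843505859375), (28.09403419494629, 34.37942886352539), 39.1078987121582)
```

View pics/w1.png

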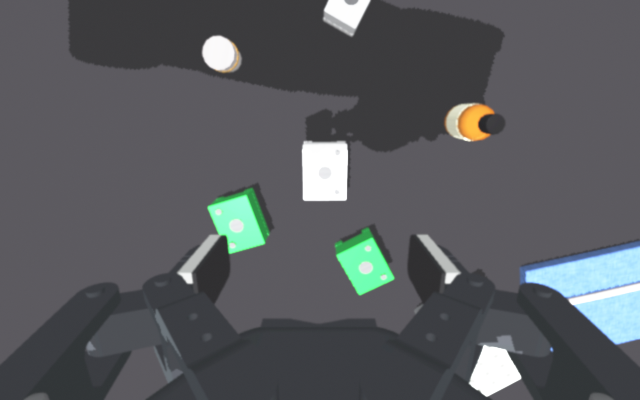

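The wrist view shows the long carrier at (325,172), measured 59.5x45.5 mm at (532.7,-343.8), axis 67.4°. The green blocks at (238,220) and (365,262) stay clear of the fingers. Descending.

Emit:
drive_tool(
  deltas=[
    [[0, 0, 0.021], [7, -1, -25], 0.85],
    [[0, 0, 0], [0, 0, -30], 0.85],
    [[0, 0, 0], [0, 0, -30], 0.85],
    [[0, 0, 0], [0, 0, -30], 0.85],
    [[0, 0, 0], [0, 0, -20], 0.85],
  ],
)

```text
time: 1.75
position: [0.5309, -0.3437, 0.072]
eef_rot: [-3.138, -0.0, 1.173]
ft_force: [0.0, 0.6, 0.0]
gripper_width: 0.0726
gripper_force: 0.0
```

Emit:
drive_tool(
  deltas=[
    [[0, 0, 0], [0, 0, -20], 0.85],
    [[0, 0, 0], [0, 0, -15], 0.85],
    [[0, 0, 0], [0, 0, -10], 0.85],
    [[0, 0, 0], [0, 0, 0], 0.85],
    [[0, 0, 0], [0, 0, 0], 0.85],
  ],
)

```text
time: 2.17
position: [0.5329, -0.3441, 0.0295]
eef_rot: [-3.141, -0.0, 1.174]
ft_force: [0.6, 0.3, 1.1]
gripper_width: 0.0724
gripper_force: 0.0
```

Emit:
drive_tool(
  deltas=[
    [[0, 0, 0], [0, 0, -9], 0.85],
    [[0, 0, 0], [0, 0, -8], 0.85],
    [[0, 0, 0], [0, 0, 0], 0.85],
    [[0, 0, 0], [0, 0, 0], 0.5],
    [[0, 0, 0], [0, 0, 0], 0.3],
  ],
)

```text
time: 2.58
position: [0.5339, -0.3435, 0.0125]
eef_rot: [3.141, 0.0, 1.176]
ft_force: [0.8, -0.6, 0.2]
gripper_width: 0.0494
gripper_force: 0.0
```

Emit:
drive_tool(
  deltas=[
    [[0, 0, 0], [0, 0, 0], 0],
    [[0, 0, 0], [0, 0, 0], 0],
    [[0, 0, 0], [0, 0, 0], 0],
    [[0, 0, 0], [0, 0, 0], 0],
    [[0, 0, 0], [0, 0, 0], 0],
  ],
)

```text
time: 3.0
position: [0.5342, -0.3437, 0.0129]
eef_rot: [3.141, 0.0, 1.176]
ft_force: [0.7, 0.0, 3.5]
gripper_width: 0.0454
gripper_force: 63.3
```

Gripped at 45.4 mm opening. Lifting and carrying towards the rail.

Emit:
drive_tool(
  deltas=[
    [[0, 0, 0], [0, 0, 10], 0],
    [[0, 0, 0], [0, 0, 20], 0],
    [[0, 0, 0], [0, 0, 35], 0],
    [[0, 0, 0], [0, 0, 35], 0],
    [[0, 0, 0], [0, 0, 35], 0],
  ],
)

```text
time: 3.42
position: [0.5327, -0.3429, 0.148]
eef_rot: [-3.139, -0.0, 1.176]
ft_force: [1.0, -0.5, -2.6]
gripper_width: 0.0453
gripper_force: 62.6
```

Emit:
drive_tool(
  deltas=[
    [[0, 0, 0.03], [4, 15, 35], 0],
    [[0, 0, 0.03], [5, 30, 20], 0],
    [[0, 0, 0.03], [5, 35, 10], 0],
    [[0, 0, 0.03], [5, 35, 0], 0],
    [[0, 0, 0.03], [5, 35, 0], 0],
  ],
)

```text
time: 3.83
position: [0.5579, -0.1924, 0.2135]
eef_rot: [3.14, 0.0, 1.326]
ft_force: [0.2, -0.1, -3.2]
gripper_width: 0.045
gripper_force: 62.8
```

Emit:
drive_tool(
  deltas=[
    [[0, 0, 0.03], [4, 35, 0], 0],
    [[0, 0, 0.03], [4, 35, 0], 0],
    [[0, 0, 0.03], [4, 35, 0], 0],
    [[0, 0, 0.03], [4, 35, 0], 0],
    [[0, 0, 0.03], [4, 30, 0], 0],
  ],
)

```text
time: 4.25
position: [0.5769, -0.0213, 0.2121]
eef_rot: [-3.14, -0.0, 1.478]
ft_force: [0.7, 0.4, -2.6]
gripper_width: 0.0451
gripper_force: 62.8
```

Emit:
drive_tool(
  deltas=[
    [[0, 0, 0.03], [2, 30, 0], 0],
    [[0, 0, 0], [0, 25, 0], 0],
    [[0, 0, 0], [0, 15, 0], 0],
    [[0, 0, 0], [0, 0, 0], 0],
    [[0, 0, 0], [0, 0, 0], 0],
  ],
)

```text
time: 4.67
position: [0.5791, 0.047, 0.212]
eef_rot: [-3.14, 0.001, 1.508]
ft_force: [0.1, 0.2, -2.9]
gripper_width: 0.045
gripper_force: 62.8
```

```bash
cat > r.py <<'E'
from h import *
import sys
d=grab("wrist"); cv2.imwrite(sys.argv[1],d['color']); P=cloud(d); o=observe(); print(o['position'],o['eef_rot'],o['ft_force'],o['gripper_width'])
z=P[...,2]; s=((z>.070)&(z<.080)).astype(np.uint8)
s=cv2.morphologyEx(s,cv2.MORPH_OPEN,np.ones((3,3)))
for c in cv2.findContours(s,0,2)[0]:
    if cv2.contourArea(c)<400: continue
    w=onplane(d,c.reshape(-1,2),.075)[:,:2].astype(np.float32)*1000
    print(cv2.boundingRect(c),cv2.minAreaRect(w))
E
python3 r.py pics/r1.png
```

```text
[0.57924741 0.04618747 0.21204007] [-3.14054255e+00  9.24461342e-04  1.50628784e+00] [ 0.22731045 -0.8442781  -2.54961823] 0.04495585340082854
(305, 0, 33, 185) ((587.384033203125, 121.6202392578125), (154.19065856933594, 22.12773895263672), 88.8998031616211)
```

View pics/r1.png

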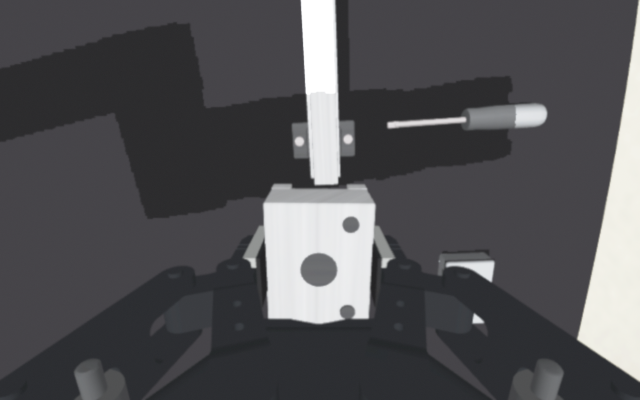

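The rail's near end is at pixel (323,184). Its top measures 22.1 wide, near-end y≈44.5, so the origin is about (588,164), direction 88.9°. The carrier is held square at (319,260). Moving over the rail at rail y≈-40.

Emit:
drive_tool(
  deltas=[
    [[0, 0, 0.015], [3, 20, 0], 0],
    [[0, 0, 0.015], [3, 25, 0], 0],
    [[0, 0, 0.015], [2, 25, 0], 0],
    [[0, 0, 0], [0, 8, -20], 0],
    [[0, 0, 0], [0, 0, -30], 0],
  ],
)

```text
time: 5.13
position: [0.591, 0.1258, 0.1651]
eef_rot: [3.134, -0.002, 1.552]
ft_force: [1.5, -0.3, -3.2]
gripper_width: 0.0452
gripper_force: 62.8
```

Emit:
drive_tool(
  deltas=[
    [[0, 0, 0], [0, 0, -30], 0],
    [[0, 0, 0], [0, 0, -15], 0],
    [[0, 0, 0], [0, 0, 0], 0],
    [[0, 0, 0], [0, 0, 0], 0],
  ],
)

```text
time: 5.47
position: [0.587, 0.123, 0.1166]
eef_rot: [-3.139, 0.001, 1.549]
ft_force: [0.0, 0.1, -1.4]
gripper_width: 0.0446
gripper_force: 62.5
```

```bash
cat >> r.py <<'E'
zt=np.nanmedian(z[240:290,290:350]); print("carrier top z",zt)
s=((abs(z-zt)<.005)).astype(np.uint8); s[:,:200]=0; s[:,440:]=0
for c in cv2.findContours(s,0,2)[0]:
    if cv2.contourArea(c)<2000: continue
    w=onplane(d,c.reshape(-1,2),zt)[:,:2].astype(np.float32)*1000
    print(cv2.boundingRect(c),cv2.minAreaRect(w))
for r in (215,240,265,290):
    u=np.where(s[r]>0)[0]
    if len(u): print(r,onplane(d,[[u[0],r],[u[-1],r]],zt)[:,:2]*1000)
E
python3 r.py pics/r2.png
```

```text
[0.58831993 0.12346208 0.11799991] [3.14104207e+00 1.24986502e-04 1.54927483e+00] [ 0.23499808 -0.4114274  -2.40175972] 0.04501401963103498
(298, 40, 41, 149) ((588.61669921875, 183.02159118652344), (82.66043853759766, 21.89293098449707), 89.03264617919922)
carrier top z 0.13506184455797848
(230, 198, 177, 125) ((587.1567993164062, 123.71810913085938), (58.9346923828125, 75.1810531616211), 87.91411590576172)
215 [[565.68165305 146.55526597]
 [610.62437032 145.59245199]]
240 [[559.41515692 135.56479367]
 [615.95803431 134.37476451]]
265 [[564.03621661 123.80105175]
 [610.82497978 122.83423417]]
290 [[563.56935041 111.48919622]
 [610.29192436 110.5449782 ]]
```

View pics/r2.png

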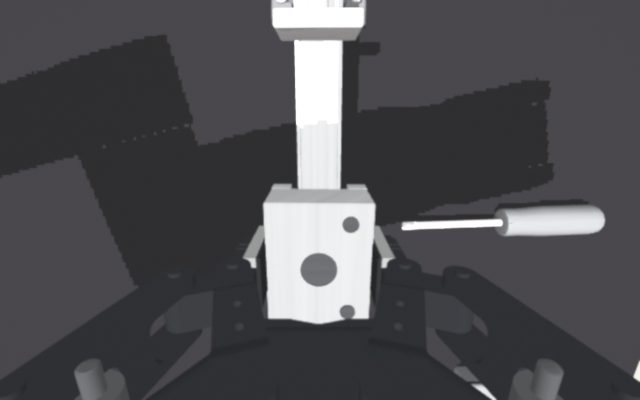

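The carrier is centred over the rail to under 1 mm, with the stop plate well ahead (lower edge at row 38, y≈224). Lowering.

Emit:
drive_tool(
  deltas=[
    [[0, 0, 0.004], [0, 0, -8], 0],
    [[0, 0, 0], [0, 0, -8], 0],
    [[0, 0, 0], [0, 0, -8], 0],
    [[0, 0, 0], [0, 0, -6], 0],
    [[0, 0, 0], [0, 0, 0], 0],
  ],
)

```text
time: 5.93
position: [0.5865, 0.1242, 0.0856]
eef_rot: [-3.139, 0.001, 1.555]
ft_force: [-0.4, 0.1, -3.0]
gripper_width: 0.0448
gripper_force: 62.7
```

Emit:
drive_tool(
  deltas=[
    [[0, 0, 0], [0, 0, -2], 0],
    [[0, 0, 0], [0, 0, -2], 0],
    [[0, 0, 0], [0, 0, -1], 0],
    [[0, 0, 0], [0, 0, 0], 0],
    [[0, 0, 0], [0, 0, 0], 0],
  ],
)

```text
time: 6.35
position: [0.5878, 0.1245, 0.0824]
eef_rot: [3.141, -0.0, 1.555]
ft_force: [0.5, -0.1, -1.6]
gripper_width: 0.0445
gripper_force: 62.7
```

Emit:
drive_tool(
  deltas=[
    [[0, 0, 0], [0, 0, -1], 0],
    [[0, 0, 0], [0, 0, 0], 0],
    [[0, 0, 0], [0, 0, 0], 0],
  ],
)

```text
time: 6.6
position: [0.5878, 0.1245, 0.0814]
eef_rot: [3.141, -0.0, 1.555]
ft_force: [-0.1, 0.3, -2.5]
gripper_width: 0.0449
gripper_force: 62.7
```

Emit:
drive_tool(
  deltas=[
    [[0, 0, 0], [0, 0, -0.7], 0],
    [[0, 0, 0], [0, 0, 0], 0],
    [[0, 0, 0], [0, 0, 0], 0],
  ],
)

```text
time: 6.85
position: [0.5877, 0.1244, 0.0806]
eef_rot: [-3.142, 0.0, 1.555]
ft_force: [-0.5, 0.5, -3.3]
gripper_width: 0.0449
gripper_force: 62.7
```

Emit:
drive_tool(
  deltas=[
    [[0, 0, 0], [0, 0, -0.7], 0],
    [[0, 0, 0], [0, 0, 0], 0],
    [[0, 0, 0], [0, 0, 0], 0],
  ],
)

```text
time: 7.1
position: [0.5877, 0.1244, 0.0799]
eef_rot: [-3.141, 0.0, 1.555]
ft_force: [0.5, 0.3, -2.8]
gripper_width: 0.0448
gripper_force: 62.8
```

Emit:
drive_tool(
  deltas=[
    [[0, 0, 0], [0, 0, -0.7], 0],
    [[0, 0, 0], [0, 0, 0], 0],
    [[0, 0, 0], [0, 0, 0], 0],
  ],
)

```text
time: 7.35
position: [0.5877, 0.1244, 0.0798]
eef_rot: [3.141, -0.0, 1.555]
ft_force: [-1.7, -0.4, 3.7]
gripper_width: 0.0449
gripper_force: 63.3
```

Contact at the expected height. I'll let go briefly so it settles, then regrip.

Emit:
drive_tool(
  deltas=[
    [[0, 0, 0], [0, 0, 0], 0.62],
    [[0, 0, 0], [0, 0, 0], 0.62],
    [[0, 0, 0], [0, 0, 0], 0.62],
    [[0, 0, 0], [0, 0, 0], 0.62],
    [[0, 0, 0], [0, 0, 0], 0.62],
  ],
)

```text
time: 7.77
position: [0.5879, 0.1244, 0.0791]
eef_rot: [3.141, -0.0, 1.555]
ft_force: [0.3, -0.7, 0.1]
gripper_width: 0.0526
gripper_force: 0.0
```

```bash
python3 r.py pics/r3.png; python3 - <<'E'
from h import *
d=grab("scene"); cv2.imwrite("pics/s3.png",cv2.resize(d['color'][130:250,300:430],None,fx=5,fy=5,interpolation=cv2.INTER_CUBIC))
E
```

```text
[0.5878557  0.12444669 0.07912306] [ 3.14153228e+00 -2.41884857e-05  1.55477425e+00] [0.79389523 0.47751937 0.73304733] 0.052807714635045945
(291, 22, 53, 170) ((588.8067626953125, 188.25115966796875), (23.049671173095703, 73.8969497680664), 0.139358252286911)
carrier top z 0.09838245782968878
(263, 199, 113, 124) ((588.1427001953125, 125.5106430053711), (58.337406158447266, 45.79808807373047), 88.6066665649414)
215 [[566.13639657 148.15882823]
 [611.19859464 147.40534564]]
240 [[557.04295905 137.26074766]
 [620.32629227 136.20743301]]
265 [[560.76177424 125.61533126]
 [616.22794382 124.69724371]]
290 [[560.69575018 113.3880743 ]
 [615.45066296 112.48981234]]
```

View pics/s3.png

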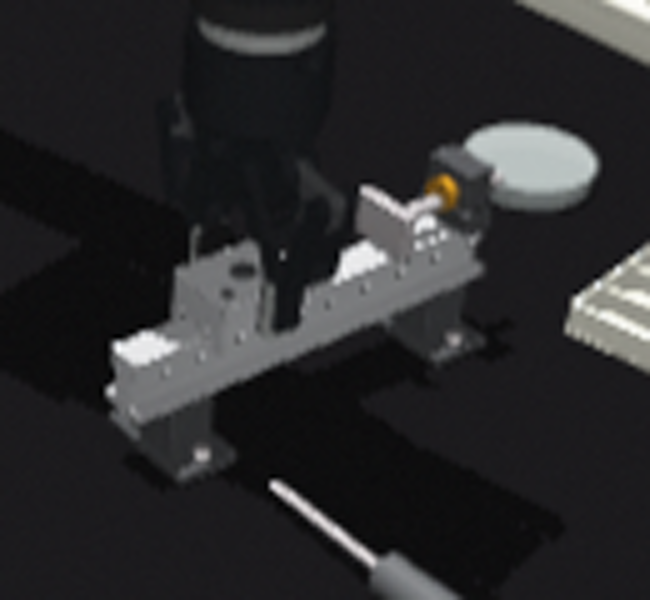

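The scene crop shows the carrier astride the rail at about (215,295) with the stop plate well ahead at (390,220). Its top is at 98.4 mm, so it is seated. Regripping and sliding.

Emit:
drive_tool(
  deltas=[
    [[0, 0, 0], [0, 0, 0.4], 0],
    [[0, 0, 0], [0, 0, 0], 0],
    [[0, 0, 0], [0, 0, 0], 0],
    [[0, 0, 0], [0, 0, 0], 0],
    [[0, 0, 0], [0, 0, 0], 0],
  ],
)

```text
time: 8.28
position: [0.5879, 0.1245, 0.0797]
eef_rot: [3.141, -0.0, 1.555]
ft_force: [0.7, 0.0, 0.4]
gripper_width: 0.0449
gripper_force: 63.0
```

Emit:
drive_tool(
  deltas=[
    [[0, 0, 0], [0, 1, 0], 0],
    [[0, 0, 0], [0, 2, 0], 0],
    [[0, 0, 0], [0.1, 3, 0], 0],
    [[0, 0, 0], [0.1, 3, 0], 0],
    [[0, 0, 0], [0, 3, 0], 0],
  ],
)

```text
time: 8.7
position: [0.5879, 0.1365, 0.0796]
eef_rot: [-3.142, 0.0, 1.555]
ft_force: [-0.1, -2.1, 2.2]
gripper_width: 0.0455
gripper_force: 63.0
```

Emit:
drive_tool(
  deltas=[
    [[0, 0, 0], [0.1, 5, 0], 0],
    [[0, 0, 0], [0.1, 5, 0], 0],
    [[0, 0, 0], [0.1, 5, 0], 0],
    [[0, 0, 0], [0.1, 5, 0], 0],
    [[0, 0, 0], [0.1, 5, 0], 0],
  ],
)

```text
time: 9.12
position: [0.5885, 0.162, 0.0796]
eef_rot: [3.142, 0.0, 1.555]
ft_force: [0.8, -3.9, 2.2]
gripper_width: 0.0449
gripper_force: 63.1
```

Emit:
drive_tool(
  deltas=[
    [[0, 0, 0], [0.1, 5, 0], 0],
    [[0, 0, 0], [0.1, 5, 0], 0],
    [[0, 0, 0], [0.1, 5, 0], 0],
    [[0, 0, 0], [0, 3, 0], 0],
    [[0, 0, 0], [0, 0, 0], 0],
  ],
)

```text
time: 9.53
position: [0.5889, 0.1807, 0.0797]
eef_rot: [3.141, -0.001, 1.556]
ft_force: [-0.0, -0.1, 1.6]
gripper_width: 0.0452
gripper_force: 63.2
```

Emit:
drive_tool(
  deltas=[
    [[0, 0, 0], [0, 2, 0], 0],
    [[0, 0, 0], [0.1, 2, 0], 0],
    [[0, 0, 0], [0, 2, 0], 0],
    [[0, 0, 0], [0, 2, 0], 0],
    [[0, 0, 0], [0, 1, 0], 0],
  ],
)

```text
time: 9.95
position: [0.5889, 0.1885, 0.0796]
eef_rot: [3.142, 0.0, 1.555]
ft_force: [0.1, -4.5, 2.1]
gripper_width: 0.045
gripper_force: 63.3
```

Emit:
drive_tool(
  deltas=[
    [[0, 0, 0], [0, 2, 0], 0],
    [[0, 0, 0], [0.1, 2, 0], 0],
    [[0, 0, 0], [0, 2, 0], 0],
    [[0, 0, 0], [0, 0, 0], 0],
    [[0, 0, 0], [0, 0, 0], 0],
  ],
)

```text
time: 10.37
position: [0.589, 0.195, 0.0796]
eef_rot: [3.142, -0.001, 1.555]
ft_force: [-0.1, -2.9, 2.8]
gripper_width: 0.045
gripper_force: 63.3
```

Emit:
drive_tool(
  deltas=[
    [[0, 0, 0], [0, 2, 0], 0],
    [[0, 0, 0], [0.1, 2, 0], 0],
    [[0, 0, 0], [0, 2, 0], 0],
    [[0, 0, 0], [0, 0, 0], 0],
    [[0, 0, 0], [0, 0, 0], 0],
  ],
)

```text
time: 10.78
position: [0.5891, 0.1999, 0.0797]
eef_rot: [3.141, 0.001, 1.555]
ft_force: [-0.0, -4.4, 4.8]
gripper_width: 0.0452
gripper_force: 63.4
```

Emit:
drive_tool(
  deltas=[
    [[0, 0, 0], [0, 2, 0], 0],
    [[0, 0, 0], [0.1, 2, 0], 0],
    [[0, 0, 0], [0, 2, 0], 0],
    [[0, 0, 0], [0, 0, 0], 0],
    [[0, 0, 0], [0, 0, 0], 0],
  ],
)

```text
time: 11.2
position: [0.5892, 0.2049, 0.0797]
eef_rot: [3.141, 0.003, 1.554]
ft_force: [-0.3, -7.5, 4.3]
gripper_width: 0.0451
gripper_force: 63.5
```

Emit:
drive_tool(
  deltas=[
    [[0, 0, 0], [0, 2, 0], 0],
    [[0, 0, 0], [0.1, 2, 0], 0],
    [[0, 0, 0], [0, 1.5, 0], 0],
    [[0, 0, 0], [0, 0, 0], 0],
    [[0, 0, 0], [0, 0, 0], 0],
  ],
)

```text
time: 11.62
position: [0.5892, 0.2093, 0.0797]
eef_rot: [3.141, 0.005, 1.554]
ft_force: [-0.3, -9.4, 5.5]
gripper_width: 0.0454
gripper_force: 63.6
```

```bash
python3 r.py pics/r4.png
```

```text
[0.58923296 0.20929985 0.07970459] [3.14136344 0.0052013  1.55354536] [  1.29708856 -10.5918383    5.69521037] 0.045067989698051085
(330, 128, 12, 46) ((598.2682495117188, 255.29971313476562), (20.89754295349121, 5.048864364624023), 89.51305389404297)
(294, 128, 12, 46) ((581.6235961914062, 255.6008758544922), (20.904075622558594, 5.12017822265625), 88.28990173339844)
carrier top z 0.09839554504576808
(230, 200, 177, 123) ((589.4457397460938, 209.6002960205078), (75.0225601196289, 57.866661071777344), 0.08858473598957062)
215 [[567.81169978 232.9506881 ]
 [612.63348827 232.14379516]]
240 [[561.60654352 221.9545429 ]
 [618.02005478 220.94493484]]
265 [[566.25175724 210.21110004]
 [612.95377485 209.37991286]]
290 [[566.27051792 197.88695562]
 [612.92694493 197.059114  ]]
```

View pics/r4.png

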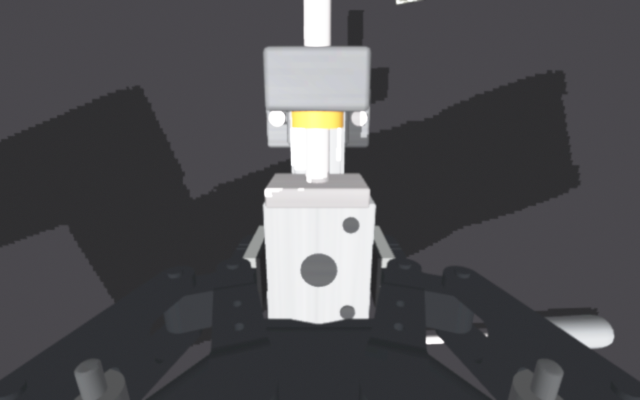

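The wrist view shows the carrier (319,260) in full contact with the stop plate at (318,190), with the spring compressed about 16 mm. A small nudge to 10 N and a 0.3° level trim, then hold.

Emit:
drive_tool(
  deltas=[
    [[0.004, 0, 0], [0, 1.2, 0], 0],
    [[0, 0, 0], [0, 0, 0], 0],
    [[0, 0, 0], [0, 0, 0], 0],
    [[0, 0, 0], [0, 0, 0], 0],
    [[0, 0, 0], [0, 0, 0], 0],
  ],
)

```text
time: 12.08
position: [0.5892, 0.2099, 0.0796]
eef_rot: [3.141, 0.002, 1.553]
ft_force: [1.0, -11.1, 6.2]
gripper_width: 0.0453
gripper_force: 63.6
```

Emit:
drive_tool(
  deltas=[
    [[0, 0, 0], [0, 0, 0], 0],
    [[0, 0, 0], [0, 0, 0], 0],
    [[0, 0, 0], [0, 0, 0], 0],
    [[0, 0, 0], [0, 0, 0], 0],
    [[0, 0, 0], [0, 0, 0], 0],
  ],
)

```text
time: 12.5
position: [0.5892, 0.2099, 0.0796]
eef_rot: [3.141, 0.002, 1.553]
ft_force: [-0.5, -12.6, 5.5]
gripper_width: 0.045
gripper_force: 63.6
```

About 10 N at the stop plus a little rail friction. Holding.

Emit:
drive_tool(
  deltas=[
    [[0, 0, 0], [0, 0, 0], 0],
    [[0, 0, 0], [0, 0, 0], 0],
    [[0, 0, 0], [0, 0, 0], 0],
    [[0, 0, 0], [0, 0, 0], 0],
    [[0, 0, 0], [0, 0, 0], 0],
  ],
)

```text
time: 12.92
position: [0.5892, 0.2099, 0.0796]
eef_rot: [3.141, 0.002, 1.553]
ft_force: [-0.5, -11.4, 5.4]
gripper_width: 0.0448
gripper_force: 63.6
```

Emit:
drive_tool(
  deltas=[
    [[0, 0, 0], [0, 0, 0], 0],
    [[0, 0, 0], [0, 0, 0], 0],
    [[0, 0, 0], [0, 0, 0], 0],
    [[0, 0, 0], [0, 0, 0], 0],
    [[0, 0, 0], [0, 0, 0], 0],
  ],
)

```text
time: 13.33
position: [0.5892, 0.2099, 0.0797]
eef_rot: [3.141, 0.002, 1.553]
ft_force: [0.8, -11.6, 5.7]
gripper_width: 0.0454
gripper_force: 63.6
```

Emit:
drive_tool(
  deltas=[
    [[0, 0, 0], [0, 0, 0], 0],
    [[0, 0, 0], [0, 0, 0], 0],
    [[0, 0, 0], [0, 0, 0], 0],
    [[0, 0, 0], [0, 0, 0], 0],
    [[0, 0, 0], [0, 0, 0], 0],
  ],
)

```text
time: 13.75
position: [0.5892, 0.2099, 0.0796]
eef_rot: [3.141, 0.002, 1.553]
ft_force: [-0.0, -11.3, 5.4]
gripper_width: 0.0452
gripper_force: 63.6
```

Emit:
drive_tool(
  deltas=[
    [[0, 0, 0], [0, 0, 0], 0],
    [[0, 0, 0], [0, 0, 0], 0],
    [[0, 0, 0], [0, 0, 0], 0],
    [[0, 0, 0], [0, 0, 0], 0],
    [[0, 0, 0], [0, 0, 0], 0],
  ],
)

```text
time: 14.17
position: [0.5892, 0.2099, 0.0796]
eef_rot: [3.141, 0.002, 1.553]
ft_force: [0.8, -11.4, 6.5]
gripper_width: 0.0448
gripper_force: 63.6
```

Emit:
drive_tool(
  deltas=[
    [[0, 0, 0], [0, 0, 0], 0],
    [[0, 0, 0], [0, 0, 0], 0],
    [[0, 0, 0], [0, 0, 0], 0],
    [[0, 0, 0], [0, 0, 0], 0],
    [[0, 0, 0], [0, 0, 0], 0],
  ],
)

```text
time: 14.58
position: [0.5892, 0.2099, 0.0797]
eef_rot: [3.141, 0.002, 1.553]
ft_force: [0.4, -12.1, 4.6]
gripper_width: 0.0449
gripper_force: 63.6
```

Emit:
drive_tool(
  deltas=[
    [[0, 0, 0], [0, 0, 0], 0],
    [[0, 0, 0], [0, 0, 0], 0],
    [[0, 0, 0], [0, 0, 0], 0],
    [[0, 0, 0], [0, 0, 0], 0],
    [[0, 0, 0], [0, 0, 0], 0],
  ],
)

```text
time: 15.0
position: [0.5892, 0.2099, 0.0796]
eef_rot: [3.141, 0.002, 1.553]
ft_force: [-0.6, -12.4, 5.4]
gripper_width: 0.0449
gripper_force: 63.6
```

Emit:
drive_tool(
  deltas=[
    [[0, 0, 0], [0, 0, 0], 0],
    [[0, 0, 0], [0, 0, 0], 0],
    [[0, 0, 0], [0, 0, 0], 0],
    [[0, 0, 0], [0, 0, 0], 0],
    [[0, 0, 0], [0, 0, 0], 0],
  ],
)

```text
time: 15.42
position: [0.5892, 0.2099, 0.0797]
eef_rot: [3.141, 0.002, 1.553]
ft_force: [0.7, -11.6, 5.5]
gripper_width: 0.0452
gripper_force: 63.6
```

Emit:
drive_tool(
  deltas=[
    [[0, 0, 0], [0, 0, 0], 0],
    [[0, 0, 0], [0, 0, 0], 0],
    [[0, 0, 0], [0, 0, 0], 0],
    [[0, 0, 0], [0, 0, 0], 0],
    [[0, 0, 0], [0, 0, 0], 0],
  ],
)

```text
time: 15.83
position: [0.5892, 0.2099, 0.0797]
eef_rot: [3.141, 0.002, 1.553]
ft_force: [-0.1, -11.1, 5.8]
gripper_width: 0.0455
gripper_force: 63.6
```

Emit:
drive_tool(
  deltas=[
    [[0, 0, 0], [0, 0, 0], 0],
    [[0, 0, 0], [0, 0, 0], 0],
    [[0, 0, 0], [0, 0, 0], 0],
    [[0, 0, 0], [0, 0, 0], 0],
    [[0, 0, 0], [0, 0, 0], 0],
  ],
)

```text
time: 16.25
position: [0.5892, 0.2099, 0.0797]
eef_rot: [3.141, 0.002, 1.553]
ft_force: [-0.5, -11.1, 5.5]
gripper_width: 0.0453
gripper_force: 63.6
```

Steady for over 4 s. Handing in.

```bash
python3 -c "
from bench import sign_off
print(sign_off())"
```

```text
the job is handed in; nothing more can be done
None
```

The long carrier is astride the rail and pressed into the sprung stop; the wrist read 11 to 12.6 N, rail friction included (my estimate is about 10 N at the stop), steady for over 4 s, and I handed the job in at 16 s with the grip and push still on.

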